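Roll the specimen vial onto the code reader's line

TASK

The larger of the two capped glass vials lying on the grey mat is to have the code on its base read: with a fingertip, push its top sideways so that it rolls across the mat until it lies on the black line, centred over the line and parallel to it, and leave it at rest there. Roll it, do not drag, grasp or lift it, and leave the smaller vial, the jar, the dropper bottle and the slide box where they are.

Things in the scene. Friction and masses are not known exactly. Their poses are not given: they have to be found in the camera images.
- plate: Fixed reading station: aluminium plate 300 mm (x) by 240 mm (y) under a soft light grey mat, mat top 8 mm above the bench (z = 0.008). Lips 8 mm wide, 12 mm high over the bench, along both x ends. White reader box 56 x 70 x 55 mm high at the +y end of the line, centre at plate (0, 157 mm). Origin: centre of the underside; z up. Its place varies, turned up to 0.35 rad.
- line (a point): Middle of the black line printed on the mat, at mat height. The line is 4 mm wide and 225 mm long and runs along this point's y, towards the reader; the vials roll along its x. Axes as the plate's.
- big_vial: The larger vial: amber glass, white cap, a 28 mm by 62 mm cylinder, about 40 g. Origin: mid-axis, 14 mm above the mat (top at z = 0.036). y is its long axis, within 0.05 rad of the line's y; x and z turn as it rolls. Starts 50 to 85 mm to either side of the line, about 50 mm along it from its middle. Friction about 0.6 with mat and fingers; the mat resists rolling, so it soon stops.
- small_vial: The smaller vial: same make, 16 mm in diameter and 46 mm long, lying across the line from the larger one and beside its path, top 16 mm above the mat. Origin at mid-length on its axis; y along it. Must stay where it is.
- jar: Clear lidded specimen jar, 60 mm in diameter, 75 mm high, upright on the bench beside the plate (-y side). Origin: centre of its underside. Must stay.
- dropper: Amber dropper bottle, 36 mm in diameter, 80 mm high, upright on the bench beside the plate (+y side, near the reader). Origin: centre of its underside. Must stay.
- slide_box: Box for microscope slides, 86 x 36 x 33 mm high, on the bench beside the plate (-y side). Origin: centre of its underside, long side along x. Must stay.
There are look-alikes about, which are no part of the job. Leave any purple look-alike of the big_vial alone.

How it is judged:
By the outcome, as a careful person would: the job done as asked, in the order asked, and still so for the second after the job is handed in, with the robot touching nothing.
It also fails if it takes over 54 s, if anything falls off the work surface, if the arm or the gripper's body presses on something with over 40 N, if the wrist force passes 120 N, or if a joint passes its speed limit or range.

ROBOT

A 6-joint arm with a two-finger parallel gripper is mounted at the origin on the work surface. World frame = base frame: x ahead of the robot, y to its left, z up, the work surface at z = 0. Lengths are in m, angles in degrees, forces in N, time in s.
With the tool pointing down it reaches from about 0.35 to 0.875 m from the base axis. Payload 4.2 kg.
Tool frame: the origin (TCP) lies midway between the tips of the shut fingers; the grasp point (between the pads) lies 19 mm behind it; z points along the fingers, y is the line along which they close (so a half turn about z gives the same grasp; the last joint's range is limited). The gripper opens to 87 mm and grips with 3 to 60 N. Pads are 19 mm wide; open, the fingers measure 117 mm over their backs; the gripper's body (75 mm by 190 mm) begins 51 mm behind the grasp point.
Start: joints at [-62.361, 22.042, 0.453, 0, -68.411, -14.817], TCP at [0.139, -0.609, 0.223] pointing down, gripper open.
Joint ranges: [-179.83, 179.83], [-69.29, 118.12], [-61.27, 80.66], [-181.25, 117.63], [-171.15, -9.14], [-177.46, 177.46]. Speed limits (degrees/s): [159.86, 159.86, 180, 180, 180, 180].

INTERFACE

Orientations are given as a 3x3 rotation matrix whose columns are the frame's x, y, z axes.
In Python, from station import * gives the robot as it stands. The module is installed in compiled form; this text tells all that it offers.
- The arm moves only by the tool servo_tool, never from a script. Its argument "deltas" is a list of rows, each an object of numbers: "tx", "ty", "tz": the shift along the tool's x, y, z in mm; "ax", "ay", "az": the turn, a rotation vector about the tool's x, y, z in rad; "claw": the finger opening in mm, from 0 to 87. In form: [{"tx": .., "ty": .., "tz": .., "ax": .., "ay": .., "az": .., "claw": ..}, ...]. A call has 1 to 12 rows; each row is the pose to reach, as a shift and turn from the pose commanded when the call began, along the tool's axes at that moment; what a row does not reach only later rows make up. A row lasts 1/12 s, in which the tool goes at most 41.7 mm and 7.16 degrees, less where a joint would pass 70% of its speed; a pose out of reach is approached as far as the arm can. A call with a gripper value outside its range is refused whole. The fingers move at their own pace and stop on an object; the grip force is fixed at half the most. Time passes only in rows, so rows that repeat a pose let the fingers close. It gives the time, the measured TCP pose, the force, the opening and the grip force at its end, in the units of the state.
- sense(): the state, without advancing time (a new reading comes with each control period).
- capture(name): name is "scene" or "top"; returns the picture (480x640x3 uint8, blue, green, red); there is no depth.
- calibration(name): a dict with "fx", "fy", "cx", "cy" (pixels), "dist" ([k1, k2, p1, p2, k3] as OpenCV has them; the pictures are not rectified), "cam_to_world" (4x4, takes a point from camera to world coordinates). Camera axes: x right, y down, z forward; pixel columns grow to the right and rows downward; lengths in m; the calibration is good to about 2 mm. A picture is of the moment at which its call begins. calibration takes no time and is no camera call.
- finish_job(): hands the job in; it is judged then, once.
Trained networks look in the newest picture that a camera, given by its name, has taken for a name from the list of things; names that differ only in an ending like _2 or _b are one class to them, and where a whole thing is asked for, a point or a joint stands for the part that bears it (a point fixed in the world has none). Each returns a list of dicts, best first, with "confidence" (0 to 1); they miss things now and then, are a little off and sometimes report something else, mostly with a low value. They report only what shows in the picture. A call takes as long as a camera call. They do not tell look-alikes from the thing itself.
- recognise(label, camera): "xyz" ([x, y, z] in m, in the coordinates of the camera as it stood for that picture, good to about 4 mm: the middle of the surface that is visible of it).
- trace(label, camera): "mask" (480x640 bool, what is visible of it).
The state is a dict: "time_s": time; "joints": joint angles; "joint_velocities": joint speeds; "effort": joint torques, N m; "tcp_pos": TCP position; "ee_rot": TCP orientation; "wrist_force": force on the tool from outside, world axes, zero at the start; "moment": the same for the moment, N m; "gripper_width": opening from 0.0 (shut) to 1.0 (fully open); "gripper_force": force on a finger pad.
Only numpy, scipy, OpenCV 4.12 (cv2) and the standard library are available. Lean on these libraries where they do the work, as an engineer would, in place of code of your own. Each camera call takes 0.05 s, during which the arm holds its last target. There are 200 camera calls.

## Working session

There is one attempt and no reset: what is moved stays moved. The work goes in short steps, Python scripts to look and compute and a tool call to move; the robot and the scene stay as the last step left them, time stands still between calls to the robot, and variables do not carry over. Pictures are saved under pics/ and viewed, at most 10 in all, crops included, and the job is handed in when it is done.

Besides the shell and the picture viewer there is one more tool, called after "Call:" by a JSON object that holds its "api" and its "payload", one argument or row to a line. servo_tool: Moves the arm, as the interface text tells. Its arguments: {"type":"object","properties":{"deltas":{"type":"array","items":{"type":"object","properties":{"tx":{"type":"number"},"ty":{"type":"number"},"tz":{"type":"number"},"ax":{"type":"number"},"ay":{"type":"number"},"az":{"type":"number"},"claw":{"type":"number"}}}}},"required":["deltas"]}

```bash
mkdir -p pics; cat > h.py <<'E'
from station import *
import numpy as np, cv2
def K(c): return np.array([[c["fx"],0,c["cx"]],[0,c["fy"],c["cy"]],[0,0,1]])
def ray(cam,uv,z):
    c=calibration(cam);T=np.array(c["cam_to_world"])
    p=cv2.undistortPoints(np.array(uv,float).reshape(-1,1,2),K(c),np.array(c["dist"])).reshape(-1,2)
    d=np.c_[p,np.ones(len(p))]@T[:3,:3].T;o=T[:3,3]
    return o+d*((z-o[2])/d[:,2])[:,None]
def w(cam,xyz):
    T=np.array(calibration(cam)["cam_to_world"]);return T[:3,:3]@np.array(xyz)+T[:3,3]
E
python3 - <<'E'
from h import *
for cam in("scene","top"):
    cv2.imwrite(f"pics/{cam}0.png",capture(cam))
    print(cam,np.round(np.array(calibration(cam)["cam_to_world"]),3).tolist())
    for l in("plate","line","big_vial","small_vial","jar","dropper","slide_box"):
        print(l,[(np.round(w(cam,d["xyz"]),3).tolist(),round(d["confidence"],2)) for d in recognise(l,cam)[:3]])
s=sense();print(s["time_s"],np.round(s["ee_rot"],3).tolist(),s["tcp_pos"])
E
```

```text
scene [[-0.304, 0.531, -0.791, 1.137], [0.953, 0.18, -0.245, 0.133], [0.012, -0.828, -0.561, 0.465], [0.0, 0.0, 0.0, 1.0]]
plate [([0.57, -0.055, 0.009], 0.97), ([0.61, -0.024, 0.02], 0.6)]
line [([0.571, -0.057, 0.007], 0.73)]
big_vial [([0.327, -0.162, 0.022], 0.79), ([0.404, -0.369, 0.022], 0.77), ([0.513, -0.127, 0.026], 0.69)]
small_vial [([0.609, -0.022, 0.021], 0.53)]
jar [([0.641, -0.257, 0.05], 0.83), ([0.507, -0.286, 0.031], 0.51), ([0.516, -0.128, 0.027], 0.15)]
dropper [([0.427, 0.084, 0.044], 0.82)]
slide_box [([0.569, -0.057, 0.006], 0.68), ([0.504, -0.285, 0.032], 0.6)]
top [[0.027, -0.985, 0.169, 0.329], [-0.999, -0.023, 0.026, -0.052], [-0.022, -0.169, -0.985, 1.019], [0.0, 0.0, 0.0, 1.0]]
plate [([0.541, -0.068, 0.005], 0.93), ([0.411, 0.075, 0.053], 0.61)]
line [([0.538, -0.072, 0.004], 0.66)]
big_vial [([0.506, -0.136, 0.033], 0.81), ([0.391, -0.369, 0.026], 0.76)]
small_vial [([0.601, -0.02, 0.018], 0.46)]
jar [([0.613, -0.259, 0.074], 0.98)]
dropper [([0.413, 0.077, 0.055], 0.53)]
slide_box [([0.478, -0.291, 0.034], 0.73), ([0.603, -0.024, 0.02], 0.61)]
0.8 [[-0.975, -0.222, 0.0], [-0.222, 0.975, -0.0], [-0.0, -0.0, -1.0]] [ 0.13872867 -0.60940116  0.22258147]
```

View pics/top0.png

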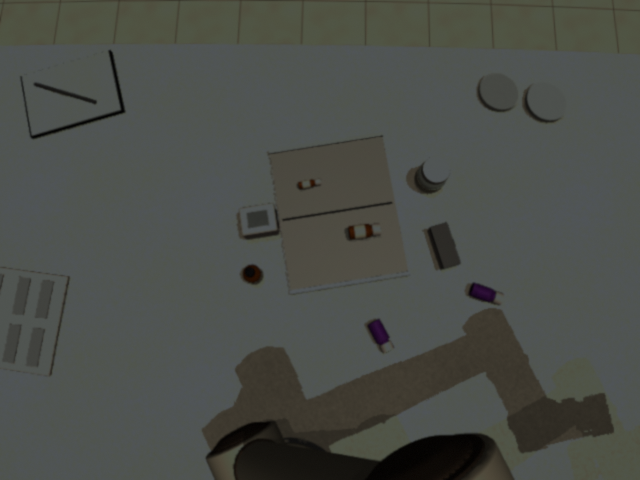

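View pics/scene0.png

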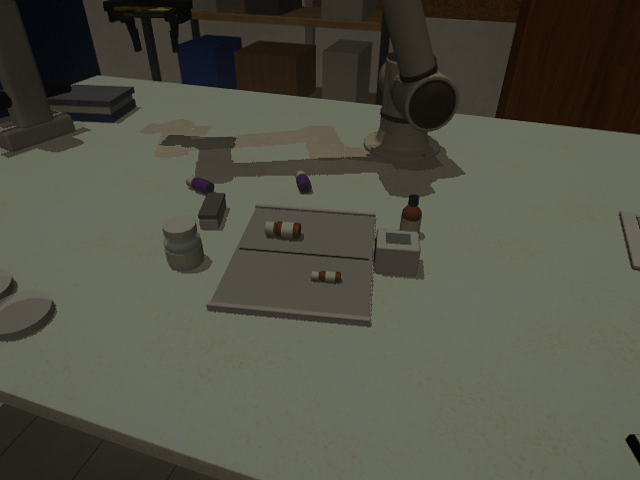

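Top: line from about (283,219) to (392,203), big vial at (364,231) on the near side, small vial at (308,184) beyond the line. Purple look-alikes are at (380,335) and (485,293). Next I'll measure precisely in both views.

```bash
cat >> h.py <<'E'
def linefit(cam,rough0,rough1,img,n=60,half=7):
    # darkest sub-pixel point across the line at n stations
    g=cv2.cvtColor(img,cv2.COLOR_BGR2GRAY).astype(float);a,b=np.array(rough0,float),np.array(rough1,float)
    t=(b-a)/np.linalg.norm(b-a);nn=np.array([-t[1],t[0]]);P=[]
    s=np.linspace(-half,half,8*half+1)
    for f in np.linspace(.03,.97,n):
        q=a+(b-a)*f+s[:,None]*nn
        v=cv2.remap(g.astype(np.float32),q[:,0].astype(np.float32)[:,None],q[:,1].astype(np.float32)[:,None],1).ravel()
        d=np.clip(np.median(v)*.85-v,0,None)
        if d.sum()>5:P.append(a+(b-a)*f+nn*(s*d).sum()/d.sum())
    W=ray(cam,P,.008)[:,:2]
    for _ in range(3):
        c=W.mean(0);u=np.linalg.svd(W-c)[2][0];r=(W-c)@np.array([-u[1],u[0]]);W=W[abs(r)<max(2*r.std(),5e-4)]
    return c,u*np.sign(u[1]),r.std()
E
python3 - <<'E'
from h import *
for cam,ends in(("top",((283,219),(392,203))),("scene",((239,250),(369,257)))):
    im=capture(cam);c,u,r=linefit(cam,*ends,im);print(cam,"line",c.round(4),u.round(4),"ang",np.degrees(np.arctan2(-u[0],u[1])).round(2),r)
    print(" ends",ray(cam,ends,.008).round(4).tolist())
    for d in recognise("big_vial",cam)[:0]:pass
    for l in("big_vial","small_vial"):
      for d in trace(l,cam):
        m=d["mask"].astype(np.uint8);ys,xs=np.nonzero(m)
        uv=np.array([xs.mean(),ys.mean()]);R=cv2.minAreaRect(np.c_[xs,ys].astype(np.float32))
        p=ray(cam,[uv],.022 if l[0]=="b" else .016)[0]
        Wp=ray(cam,np.c_[xs,ys],.022)[:,:2];v=np.linalg.svd(Wp-Wp.mean(0))[2][0];v*=np.sign(v[1])
        n=np.array([u[1],-u[0]]);print(l,round(d["confidence"],2),uv.round(1),R[1],p.round(4),"across,along",((p[:2]-c)@n).round(4),((p[:2]-c)@u).round(4),"ang",np.degrees(np.arctan2(-v[0],v[1])).round(1))
im=cv2.imread("pics/top0.png")[120:300,225:465];sc=cv2.imread("pics/scene0.png")[190:330,200:440]
im=cv2.convertScaleAbs(cv2.resize(im,None,fx=3.3,fy=3.3,interpolation=cv2.INTER_CUBIC),alpha=1.6);cv2.imwrite("pics/c1.png",im)
for cam in("top","scene"):print(calibration(cam)["dist"],calibration(cam)["fx"])
E
```

```text
top line [ 0.5493 -0.0814] [-0.1825  0.9832] ang 10.52 9.648578295864644e-05
 ends [[0.5299, 0.0279, 0.008], [0.5678, -0.1912, 0.008]]
big_vial 0.88 [485.1 293.4] (34.15259552001953, 13.281564712524414) [ 0.3893 -0.3698  0.022 ] across,along -0.2099 -0.2543 ang -16.2
big_vial 0.62 [363.2 231.2] (13.859292984008789, 32.1026496887207) [ 0.506  -0.1324  0.022 ] across,along -0.0518 -0.0422 ang 8.9
small_vial 0.5 [308.  183.7] (9.25384521484375, 23.482877731323242) [ 0.6021 -0.0207  0.016 ] across,along 0.0631 0.05 ang 12.4
scene line [ 0.5503 -0.0782] [-0.1846  0.9828] ang 10.64 0.0002888683702319233
 ends [[0.5766, -0.1896, 0.008], [0.5243, 0.0287, 0.008]]
big_vial 0.96 [282.7 229. ] (35.87565231323242, 16.359960556030273) [ 0.51   -0.1343  0.022 ] across,along -0.05 -0.0477 ang -7.3
big_vial 0.74 [302.9 182.4] (22.654830932617188, 13.184369087219238) [ 0.3264 -0.1614  0.022 ] across,along -0.2355 -0.0404 ang -63.6
big_vial 0.73 [199.5 184.2] (28.756114959716797, 12.736725807189941) [ 0.4053 -0.3653  0.022 ] across,along -0.1956 -0.2554 ang -28.9
small_vial 0.61 [326.2 276.1] (30.560739517211914, 10.629822731018066) [ 0.6062 -0.0225  0.016 ] across,along 0.0652 0.0445 ang 9.5
[-0.06233022  0.          0.          0.          0.        ] 512.4804136470395
[-0.01818759  0.          0.          0.          0.        ] 449.66235720378927
```

View pics/c1.png

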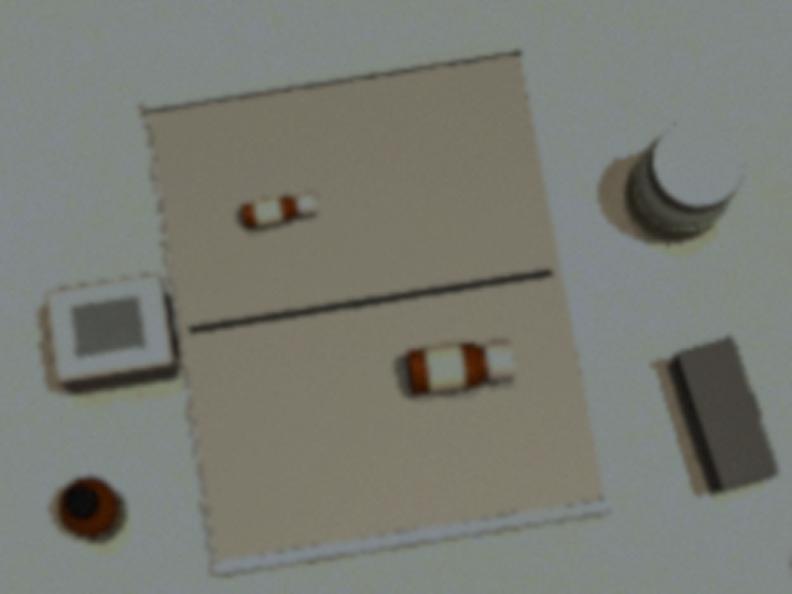

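Line frame is clear: line tilted 10.6°, big vial 51 mm on the robot side. The vial's own yaw still needs refining, so I'll rectify both views into the line's frame.

```bash
cat >> h.py <<'E'
ENDS={"top":((283,219),(392,203)),"scene":((239,250),(369,257))}
LINE={"top":(np.array([.5493,-.0814]),np.array([-.1825,.9832])),"scene":(np.array([.5503,-.0782]),np.array([-.1846,.9828]))}
def rect(cam,z=.022,mm=.25,s=(-80,30),t=(-95,15)):
    "rectified at height z in the line's frame: column = across (mm), row = along (mm)"
    c,u=LINE[cam];n=np.array([u[1],-u[0]]);C=calibration(cam);T=np.linalg.inv(np.array(C["cam_to_world"]))
    S,A=np.meshgrid(np.arange(*s,mm),np.arange(*t,mm))
    W=c+(S[...,None]*n+A[...,None]*u)/1000;W=np.dstack([W,np.full(S.shape,z)]).reshape(-1,3)
    p,_=cv2.projectPoints(W,cv2.Rodrigues(T[:3,:3])[0],T[:3,3],K(C),np.array(C["dist"]))
    p=p.reshape(*S.shape,2).astype(np.float32);return cv2.remap(capture(cam),p[...,0],p[...,1],cv2.INTER_CUBIC)
def amber(R,mm=.25,s0=-80,t0=-95):
    "rotated box of the saturated (amber) glass, mm in line frame; angle of long axis from the line"
    h=cv2.cvtColor(cv2.GaussianBlur(R,(0,0),2),cv2.COLOR_BGR2LAB).astype(int)
    bg=np.median(h.reshape(-1,3),0);d=np.abs(h-bg)[...,1]
    m=(d>.4*np.percentile(d,99.5)).astype(np.uint8)
    ys,xs=np.nonzero(m);rows=[]
    for y in np.unique(ys):
        x=xs[ys==y]
        if len(x)>60:rows.append((t0+y*mm,s0+(x.min()+x.max())/2*mm,len(x)*mm))
    r=np.array(rows);k=np.polyfit(r[:,0],r[:,1],1)
    return dict(along=r[[0,-1],0],across_at_mid=np.polyval(k,r[:,0].mean()).round(2),yaw_deg=np.degrees(np.arctan(-k[0])).round(2),width=np.median(r[:,2]),m=m)
E
python3 - <<'E'
from h import *
o=[]
for cam in("top","scene"):
    R=rect(cam);a=amber(R);m=a.pop("m");print(cam,a)
    R=cv2.convertScaleAbs(R,alpha=1.5);cs=cv2.findContours(m,0,1)[0];cv2.drawContours(R,cs,-1,(0,255,0),1);cv2.line(R,(320,0),(320,439),(255,0,0),1);o.append(R[:, :390])
cv2.imwrite("pics/r1.png",np.hstack(o))
E
```

```text
top {'along': array([-58.5, -14.5]), 'across_at_mid': np.float64(-50.4), 'yaw_deg': np.float64(-1.86), 'width': np.float64(23.25)}
scene {'along': array([-65.75, -20.  ]), 'across_at_mid': np.float64(-56.69), 'yaw_deg': np.float64(-4.19), 'width': np.float64(33.75)}
```

View pics/r1.png

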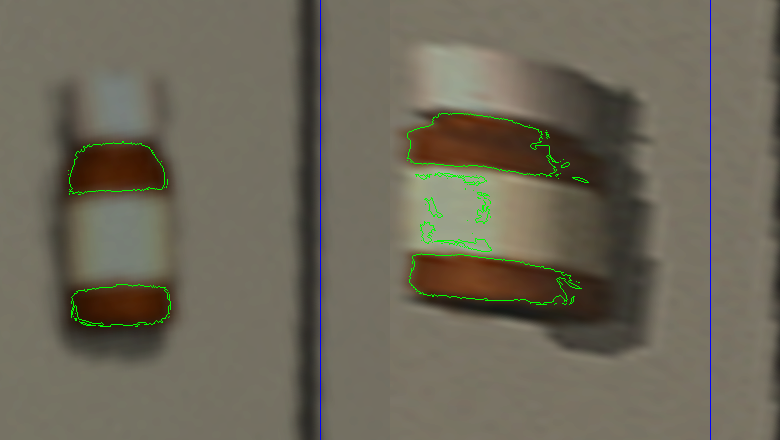

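Rectified top view: vial centre is about 51 mm across from the line and 46 mm along it toward -y. Its yaw is about 1.9° clockwise from the line. Moving to hover just behind its top.

Call:
{"api": "servo_tool", "payload": {
  "deltas": [
    {"tx": -38, "ty": 32, "tz": 5, "az": 0.072, "claw": 30},
    {"tx": -68, "ty": 57, "tz": 10, "az": 0.072, "claw": 30},
    {"tx": -98, "ty": 82, "tz": 15, "az": 0.072, "claw": 30},
    {"tx": -129, "ty": 107, "tz": 20, "az": 0.072, "claw": 30},
    {"tx": -159, "ty": 132, "tz": 25, "az": 0.072, "claw": 30},
    {"tx": -189, "ty": 157, "tz": 30, "az": 0.072, "claw": 30},
    {"tx": -219, "ty": 182, "tz": 35, "az": 0.072, "claw": 30},
    {"tx": -249, "ty": 207, "tz": 40, "az": 0.072, "claw": 30},
    {"tx": -279, "ty": 232, "tz": 45, "az": 0.072, "claw": 30},
    {"tx": -309, "ty": 257, "tz": 50, "az": 0.072, "claw": 30},
    {"tx": -339, "ty": 282, "tz": 55, "az": 0.072, "claw": 30},
    {"tx": -369, "ty": 307, "tz": 60, "az": 0.072, "claw": 30}
  ]
}}

```text
schema error: expected keys tx, ty, tz, ax, ay, az, claw
```

Call:
{"api": "servo_tool", "payload": {
  "deltas": [
    {"tx": -30, "ty": 25, "tz": 5, "ax": 0, "ay": 0, "az": 0.072, "claw": 30},
    {"tx": -60, "ty": 50, "tz": 10, "ax": 0, "ay": 0, "az": 0.072, "claw": 30},
    {"tx": -90, "ty": 75, "tz": 15, "ax": 0, "ay": 0, "az": 0.072, "claw": 30},
    {"tx": -120, "ty": 100, "tz": 20, "ax": 0, "ay": 0, "az": 0.072, "claw": 30},
    {"tx": -150, "ty": 125, "tz": 25, "ax": 0, "ay": 0, "az": 0.072, "claw": 30},
    {"tx": -180, "ty": 150, "tz": 30, "ax": 0, "ay": 0, "az": 0.072, "claw": 30},
    {"tx": -210, "ty": 175, "tz": 35, "ax": 0, "ay": 0, "az": 0.072, "claw": 30},
    {"tx": -240, "ty": 200, "tz": 40, "ax": 0, "ay": 0, "az": 0.072, "claw": 30},
    {"tx": -270, "ty": 225, "tz": 45, "ax": 0, "ay": 0, "az": 0.072, "claw": 30},
    {"tx": -300, "ty": 250, "tz": 50, "ax": 0, "ay": 0, "az": 0.072, "claw": 30},
    {"tx": -330, "ty": 275, "tz": 55, "ax": 0, "ay": 0, "az": 0.072, "claw": 30},
    {"tx": -360, "ty": 300, "tz": 60, "ax": 0, "ay": 0, "az": 0.072, "claw": 30}
  ]
}}

```text
time_s: 2.3
tcp_pos: [0.4241, -0.2352, 0.1628]
ee_rot: [[-0.988, -0.152, 0.001], [-0.152, 0.988, -0.0], [-0.001, -0.0, -1.0]]
wrist_force: [0.5, -0.9, -0.7]
gripper_width: 0.347
gripper_force: 0.0
```

```bash
cat > st.py <<'E'
from h import *
import sys
# move needed (tool mm) from here to line-frame (across,along) mm and height
c=(LINE["top"][0]+LINE["scene"][0])/2;u=LINE["top"][1]+LINE["scene"][1];u/=np.linalg.norm(u);n=np.array([u[1],-u[0]])
s=sense();R=np.array(s["ee_rot"]);p=np.array(s["tcp_pos"])
d=p[:2]-c;print("t",s["time_s"],"tcp",p.round(4),"across,along",(d@n*1e3).round(1),(d@u*1e3).round(1),"yaw_vs_line",np.degrees(np.arctan2(R[:2,1]@-n,R[:2,1]@u)).round(2),"F",np.round(s["wrist_force"],2),"w",s["gripper_width"])
if len(sys.argv)>3:
    a,b,z=map(float,sys.argv[1:4]);g=np.append(c+(a*n+b*u)/1e3,z/1e3);print("tool delta",((g-p)@R*1e3).round(1))
E
python3 st.py -59 -46 70
```

```text
t 2.3 tcp [ 0.4241 -0.2352  0.1628] across,along -152.0 -129.7 yaw_vs_line -1.86 F [ 0.48 -0.93 -0.72] w 0.34671435885263774
tool delta [-90.2  86.8  92.8]
```

Call:
{"api": "servo_tool", "payload": {
  "deltas": [
    {"tx": -25, "ty": 24, "tz": 15, "ax": 0, "ay": 0, "az": 0, "claw": 30},
    {"tx": -50, "ty": 48, "tz": 30, "ax": 0, "ay": 0, "az": 0, "claw": 30},
    {"tx": -75, "ty": 72, "tz": 50, "ax": 0, "ay": 0, "az": 0, "claw": 30},
    {"tx": -90, "ty": 87, "tz": 70, "ax": 0, "ay": 0, "az": 0, "claw": 30},
    {"tx": -90, "ty": 87, "tz": 88, "ax": 0, "ay": 0, "az": 0, "claw": 30},
    {"tx": -90, "ty": 87, "tz": 93, "ax": 0, "ay": 0, "az": 0, "claw": 30},
    {"tx": -90, "ty": 87, "tz": 93, "ax": 0, "ay": 0, "az": 0, "claw": 30},
    {"tx": -90, "ty": 87, "tz": 93, "ax": 0, "ay": 0, "az": 0, "claw": 30}
  ]
}}

```text
time_s: 2.97
tcp_pos: [0.4991, -0.1378, 0.0701]
ee_rot: [[-0.989, -0.151, 0.0], [-0.151, 0.989, -0.0], [-0.0, -0.0, -1.0]]
wrist_force: [-0.0, -1.1, 1.5]
gripper_width: 0.346
gripper_force: 0.0
```

```bash
python3 st.py -58 -46 40; python3 - <<'E'
from h import *
a=cv2.resize(capture("scene")[150:300,190:390],None,fx=3,fy=3,interpolation=2)
cv2.imwrite("pics/h1.png",cv2.convertScaleAbs(a,alpha=1.5))
E
```

```text
t 2.9667 tcp [ 0.4991 -0.1378  0.0701] across,along -60.5 -47.7 yaw_vs_line -1.9 F [-0.02 -1.12  1.52] w 0.3461389006314598
tool delta [-2.5  1.8 30.1]
```

View pics/h1.png

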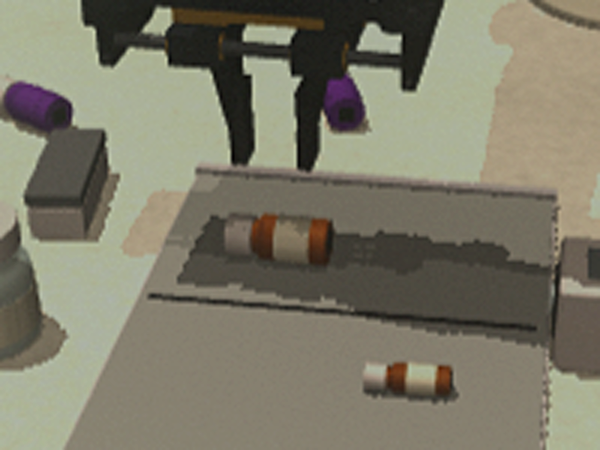

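The fingertips (about 40 mm apart) stand above and behind the vial, and the way is clear. Descending onto its top.

Call:
{"api": "servo_tool", "payload": {
  "deltas": [
    {"tx": -2, "ty": 2, "tz": 15, "ax": 0, "ay": 0, "az": 0, "claw": 30},
    {"tx": -2, "ty": 2, "tz": 25, "ax": 0, "ay": 0, "az": 0, "claw": 30},
    {"tx": -2, "ty": 2, "tz": 31, "ax": 0, "ay": 0, "az": 0, "claw": 30},
    {"tx": -2, "ty": 2, "tz": 33, "ax": 0, "ay": 0, "az": 0, "claw": 30},
    {"tx": -2, "ty": 2, "tz": 34, "ax": 0, "ay": 0, "az": 0, "claw": 30},
    {"tx": -2, "ty": 2, "tz": 34.5, "ax": 0, "ay": 0, "az": 0, "claw": 30},
    {"tx": -2, "ty": 2, "tz": 34.5, "ax": 0, "ay": 0, "az": 0, "claw": 30},
    {"tx": -2, "ty": 2, "tz": 34.5, "ax": 0, "ay": 0, "az": 0, "claw": 30}
  ]
}}

```text
time_s: 3.68
tcp_pos: [0.5019, -0.1352, 0.0362]
ee_rot: [[-0.988, -0.152, 0.003], [-0.152, 0.988, -0.0], [-0.003, -0.001, -1.0]]
wrist_force: [0.4, 0.5, 5.2]
gripper_width: 0.346
gripper_force: 2.6
```

Call:
{"api": "servo_tool", "payload": {
  "deltas": [
    {"tx": -1, "ty": 0, "tz": 0, "ax": 0, "ay": 0, "az": 0, "claw": 30},
    {"tx": -3, "ty": 0, "tz": 0, "ax": 0, "ay": 0, "az": -0.002, "claw": 30},
    {"tx": -6, "ty": 0, "tz": 0, "ax": 0, "ay": 0, "az": -0.004, "claw": 30},
    {"tx": -9, "ty": 0, "tz": 0, "ax": 0, "ay": 0, "az": -0.006, "claw": 30},
    {"tx": -12, "ty": 0, "tz": 0, "ax": 0, "ay": 0, "az": -0.008, "claw": 30},
    {"tx": -15, "ty": 0, "tz": 0, "ax": 0, "ay": 0, "az": -0.01, "claw": 30},
    {"tx": -18, "ty": 0, "tz": 0, "ax": 0, "ay": 0, "az": -0.012, "claw": 30},
    {"tx": -21, "ty": 0, "tz": 0, "ax": 0, "ay": 0, "az": -0.014, "claw": 30},
    {"tx": -23, "ty": 0, "tz": 0, "ax": 0, "ay": 0, "az": -0.015, "claw": 30},
    {"tx": -24, "ty": 0, "tz": 0, "ax": 0, "ay": 0, "az": -0.016, "claw": 30},
    {"tx": -24, "ty": 0, "tz": 0, "ax": 0, "ay": 0, "az": -0.016, "claw": 30},
    {"tx": -24, "ty": 0, "tz": 0, "ax": 0, "ay": 0, "az": -0.016, "claw": 30}
  ]
}}

```text
time_s: 4.68
tcp_pos: [0.5257, -0.1315, 0.0362]
ee_rot: [[-0.986, -0.167, 0.003], [-0.167, 0.986, -0.0], [-0.003, -0.001, -1.0]]
wrist_force: [0.1, 0.8, 6.1]
gripper_width: 0.347
gripper_force: 3.1
```

```bash
python3 st.py; python3 - <<'E'
from h import *
R=rect("scene");a=cv2.resize(capture("scene")[180:300,200:360],None,fx=4,fy=4,interpolation=2)
b=rect("top");print({k:v for k,v in amber(b).items() if k!="m"})
cv2.imwrite("pics/h2.png",cv2.convertScaleAbs(a,alpha=1.5))
E
```

```text
t 4.6833 tcp [ 0.5257 -0.1315  0.0362] across,along -33.2 -46.4 yaw_vs_line -0.95 F [0.14 0.82 6.15] w 0.3470158360666172
{'along': array([-95. ,  13.5]), 'across_at_mid': np.float64(-19.08), 'yaw_deg': np.float64(10.51), 'width': np.float64(26.5)}
```

View pics/h2.png

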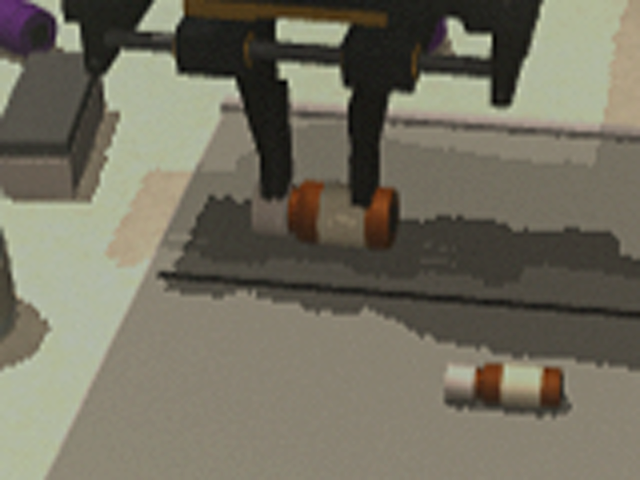

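The scene view shows the tips still on the vial's top, rolled about 12 mm. Lifting, stepping back behind it, then pressing again.

Call:
{"api": "servo_tool", "payload": {
  "deltas": [
    {"tx": 0, "ty": 0, "tz": -4, "ax": 0, "ay": 0, "az": 0, "claw": 30},
    {"tx": 0, "ty": 0, "tz": -14, "ax": 0, "ay": 0, "az": 0, "claw": 30},
    {"tx": 5, "ty": 0, "tz": -14, "ax": 0, "ay": 0, "az": 0, "claw": 30},
    {"tx": 14, "ty": 0, "tz": -14, "ax": 0, "ay": 0, "az": 0, "claw": 30},
    {"tx": 14, "ty": 0, "tz": -14, "ax": 0, "ay": 0, "az": 0, "claw": 30},
    {"tx": 14, "ty": 0, "tz": -14, "ax": 0, "ay": 0, "az": 0, "claw": 30}
  ]
}}

```text
time_s: 5.33
tcp_pos: [0.5094, -0.134, 0.0489]
ee_rot: [[-0.986, -0.167, -0.001], [-0.167, 0.986, 0.0], [0.001, 0.0, -1.0]]
wrist_force: [-0.1, -0.1, 0.1]
gripper_width: 0.343
gripper_force: 0.0
```

```bash
python3 st.py; python3 - <<'E'
from h import *
for cam in("scene","top"):
    capture(cam);c,u=LINE[cam];n=np.array([u[1],-u[0]])
    for d in trace("big_vial",cam):
        ys,xs=np.nonzero(d["mask"]);p=ray(cam,[[xs.mean(),ys.mean()]],.022)[0,:2]-c;print(cam,round(d["confidence"],2),len(xs),(p@n*1e3).round(1),(p@u*1e3).round(1))
E
```

```text
t 5.3333 tcp [ 0.5094 -0.134   0.0489] across,along -49.7 -45.8 yaw_vs_line -0.99 F [-0.13 -0.09  0.13] w 0.3429265081140677
scene 0.73 353 -195.0 -255.2
scene 0.71 542 -36.6 -47.2
scene 0.45 24 -202.4 -26.4
top 0.68 462 -255.9 -39.5
top 0.67 469 -209.4 -254.5
```

Call:
{"api": "servo_tool", "payload": {
  "deltas": [
    {"tx": -4, "ty": 0, "tz": 4, "ax": 0, "ay": 0, "az": 0, "claw": 30},
    {"tx": -4, "ty": 0, "tz": 9, "ax": 0, "ay": 0, "az": 0, "claw": 30},
    {"tx": -4, "ty": 0, "tz": 12, "ax": 0, "ay": 0, "az": 0, "claw": 30},
    {"tx": -4, "ty": 0, "tz": 13, "ax": 0, "ay": 0, "az": 0, "claw": 30},
    {"tx": -4, "ty": 0, "tz": 14, "ax": 0, "ay": 0, "az": 0, "claw": 30},
    {"tx": -4, "ty": 0, "tz": 14, "ax": 0, "ay": 0, "az": 0, "claw": 30}
  ]
}}

```text
time_s: 6.03
tcp_pos: [0.5163, -0.1328, 0.0362]
ee_rot: [[-0.986, -0.168, 0.003], [-0.168, 0.986, -0.0], [-0.003, -0.001, -1.0]]
wrist_force: [-1.1, 2.0, 7.7]
gripper_width: 0.344
gripper_force: 3.6
```

Call:
{"api": "servo_tool", "payload": {
  "deltas": [
    {"tx": -1, "ty": 0, "tz": 0, "ax": 0, "ay": 0, "az": 0, "claw": 30},
    {"tx": -4, "ty": 0, "tz": 0, "ax": 0, "ay": 0, "az": -0.002, "claw": 30},
    {"tx": -8, "ty": 0, "tz": 0, "ax": 0, "ay": 0, "az": -0.004, "claw": 30},
    {"tx": -12, "ty": 0, "tz": 0, "ax": 0, "ay": 0, "az": -0.006, "claw": 30},
    {"tx": -16, "ty": 0, "tz": 0, "ax": 0, "ay": 0, "az": -0.008, "claw": 30},
    {"tx": -20, "ty": 0, "tz": 0, "ax": 0, "ay": 0, "az": -0.01, "claw": 30},
    {"tx": -24, "ty": 0, "tz": 0, "ax": 0, "ay": 0, "az": -0.012, "claw": 30},
    {"tx": -26, "ty": 0, "tz": 0, "ax": 0, "ay": 0, "az": -0.014, "claw": 30},
    {"tx": -27, "ty": 0, "tz": 0, "ax": 0, "ay": 0, "az": -0.015, "claw": 30},
    {"tx": -28, "ty": 0, "tz": 0, "ax": 0, "ay": 0, "az": -0.016, "claw": 30},
    {"tx": -28, "ty": 0, "tz": 0, "ax": 0, "ay": 0, "az": -0.016, "claw": 30},
    {"tx": -28, "ty": 0, "tz": 0, "ax": 0, "ay": 0, "az": -0.016, "claw": 30}
  ]
}}

```text
time_s: 7.03
tcp_pos: [0.5438, -0.128, 0.0362]
ee_rot: [[-0.983, -0.183, 0.003], [-0.183, 0.983, -0.0], [-0.003, -0.001, -1.0]]
wrist_force: [0.1, 3.0, 7.2]
gripper_width: 0.345
gripper_force: 3.7
```

Call:
{"api": "servo_tool", "payload": {
  "deltas": [
    {"tx": 0, "ty": 0, "tz": -4, "ax": 0, "ay": 0, "az": 0, "claw": 30},
    {"tx": 0, "ty": 0, "tz": -14, "ax": 0, "ay": 0, "az": 0, "claw": 30},
    {"tx": 5, "ty": 0, "tz": -14, "ax": 0, "ay": 0, "az": 0, "claw": 30},
    {"tx": 12, "ty": 0, "tz": -14, "ax": 0, "ay": 0, "az": 0, "claw": 30},
    {"tx": 12, "ty": 0, "tz": -14, "ax": 0, "ay": 0, "az": 0, "claw": 30},
    {"tx": 12, "ty": 0, "tz": -14, "ax": 0, "ay": 0, "az": 0, "claw": 30}
  ]
}}

```text
time_s: 7.53
tcp_pos: [0.5293, -0.1308, 0.0488]
ee_rot: [[-0.983, -0.182, -0.001], [-0.182, 0.983, 0.0], [0.001, 0.0, -1.0]]
wrist_force: [0.2, -0.0, 0.8]
gripper_width: 0.345
gripper_force: 0.0
```

```bash
cat > tr.py <<'E'
from h import *
for cam in("scene","top"):
    capture(cam);c,u=LINE[cam];n=np.array([u[1],-u[0]])
    for d in trace("big_vial",cam):
        ys,xs=np.nonzero(d["mask"]);p=ray(cam,[[xs.mean(),ys.mean()]],.022)[0,:2]-c;
        if abs(p@n)<.08:print(cam,round(d["confidence"],2),len(xs),(p@n*1e3).round(1),(p@u*1e3).round(1))
E
python3 st.py; python3 tr.py
```

```text
t 7.5333 tcp [ 0.5293 -0.1308  0.0488] across,along -29.5 -46.4 yaw_vs_line -0.07 F [ 0.19 -0.04  0.78] w 0.34482678838419784
scene 0.89 550 -22.9 -48.1
```

Vial now about 23 mm from the line. Next stroke.

Call:
{"api": "servo_tool", "payload": {
  "deltas": [
    {"tx": 2, "ty": 0, "tz": 4, "ax": 0, "ay": 0, "az": 0, "claw": 30},
    {"tx": 2, "ty": 0, "tz": 9, "ax": 0, "ay": 0, "az": 0, "claw": 30},
    {"tx": 2, "ty": 0, "tz": 12, "ax": 0, "ay": 0, "az": 0, "claw": 30},
    {"tx": 2, "ty": 0, "tz": 13, "ax": 0, "ay": 0, "az": 0, "claw": 30},
    {"tx": 2, "ty": 0, "tz": 14, "ax": 0, "ay": 0, "az": 0, "claw": 30},
    {"tx": 2, "ty": 0, "tz": 14, "ax": 0, "ay": 0, "az": 0, "claw": 30}
  ]
}}

```text
time_s: 8.23
tcp_pos: [0.5301, -0.1307, 0.0362]
ee_rot: [[-0.983, -0.184, 0.003], [-0.184, 0.983, -0.0], [-0.003, -0.001, -1.0]]
wrist_force: [0.2, 3.4, 7.0]
gripper_width: 0.345
gripper_force: 3.4
```

Call:
{"api": "servo_tool", "payload": {
  "deltas": [
    {"tx": -1, "ty": 0, "tz": 0, "ax": 0, "ay": 0, "az": 0, "claw": 30},
    {"tx": -4, "ty": 0, "tz": 0, "ax": 0, "ay": 0, "az": 0, "claw": 30},
    {"tx": -8, "ty": 0, "tz": 0, "ax": 0, "ay": 0, "az": 0, "claw": 30},
    {"tx": -12, "ty": 0, "tz": 0, "ax": 0, "ay": 0, "az": 0, "claw": 30},
    {"tx": -16, "ty": 0, "tz": 0, "ax": 0, "ay": 0, "az": 0, "claw": 30},
    {"tx": -20, "ty": 0, "tz": 0, "ax": 0, "ay": 0, "az": 0, "claw": 30},
    {"tx": -24, "ty": 0, "tz": 0, "ax": 0, "ay": 0, "az": 0, "claw": 30},
    {"tx": -26, "ty": 0, "tz": 0, "ax": 0, "ay": 0, "az": 0, "claw": 30},
    {"tx": -27, "ty": 0, "tz": 0, "ax": 0, "ay": 0, "az": 0, "claw": 30},
    {"tx": -28, "ty": 0, "tz": 0, "ax": 0, "ay": 0, "az": 0, "claw": 30},
    {"tx": -28, "ty": 0, "tz": 0, "ax": 0, "ay": 0, "az": 0, "claw": 30},
    {"tx": -28, "ty": 0, "tz": 0, "ax": 0, "ay": 0, "az": 0, "claw": 30}
  ]
}}

```text
time_s: 9.23
tcp_pos: [0.5575, -0.1255, 0.0362]
ee_rot: [[-0.983, -0.184, 0.003], [-0.184, 0.983, -0.0], [-0.003, -0.001, -1.0]]
wrist_force: [-0.9, 2.9, 6.9]
gripper_width: 0.349
gripper_force: 3.5
```

Call:
{"api": "servo_tool", "payload": {
  "deltas": [
    {"tx": 0, "ty": 0, "tz": -4, "ax": 0, "ay": 0, "az": 0, "claw": 30},
    {"tx": 0, "ty": 0, "tz": -20, "ax": 0, "ay": 0, "az": 0, "claw": 30},
    {"tx": 0, "ty": 0, "tz": -50, "ax": 0, "ay": 0, "az": 0, "claw": 30},
    {"tx": 35, "ty": -25, "tz": -80, "ax": 0, "ay": 0, "az": 0, "claw": 30},
    {"tx": 55, "ty": -50, "tz": -110, "ax": 0, "ay": 0, "az": 0, "claw": 30},
    {"tx": 75, "ty": -75, "tz": -140, "ax": 0, "ay": 0, "az": 0, "claw": 30},
    {"tx": 95, "ty": -100, "tz": -160, "ax": 0, "ay": 0, "az": 0, "claw": 30},
    {"tx": 115, "ty": -130, "tz": -160, "ax": 0, "ay": 0, "az": 0, "claw": 30},
    {"tx": 130, "ty": -160, "tz": -160, "ax": 0, "ay": 0, "az": 0, "claw": 30},
    {"tx": 130, "ty": -190, "tz": -160, "ax": 0, "ay": 0, "az": 0, "claw": 30},
    {"tx": 130, "ty": -220, "tz": -160, "ax": 0, "ay": 0, "az": 0, "claw": 30}
  ]
}}

```text
time_s: 10.15
tcp_pos: [0.4671, -0.3676, 0.1954]
ee_rot: [[-0.983, -0.181, 0.0], [-0.181, 0.983, 0.0], [-0.0, 0.0, -1.0]]
wrist_force: [1.4, 0.8, 0.2]
gripper_width: 0.351
gripper_force: 0.0
```

```bash
python3 st.py; python3 tr.py; python3 - <<'E'
from h import *
o=[]
for cam in("top","scene"):
    R=rect(cam);a=amber(R);m=a.pop("m");print(cam,a)
    o.append(cv2.convertScaleAbs(R[:,100:],alpha=1.5))
cv2.imwrite("pics/r2.png",np.hstack(o))
E
```

```text
t 10.15 tcp [ 0.4671 -0.3676  0.1954] across,along -134.2 -267.7 yaw_vs_line -0.12 F [1.4  0.77 0.21] w 0.350728673533534
scene 0.59 586 -8.1 -48.1
scene 0.47 17012 48.7 20.6
top 0.82 384 -10.2 -42.5
top {'along': array([-59.25, -14.5 ]), 'across_at_mid': np.float64(-9.26), 'yaw_deg': np.float64(-0.53), 'width': np.float64(25.0)}
scene {'along': array([-66.  , -19.75]), 'across_at_mid': np.float64(-13.22), 'yaw_deg': np.float64(-3.98), 'width': np.float64(35.125)}
```

View pics/r2.png

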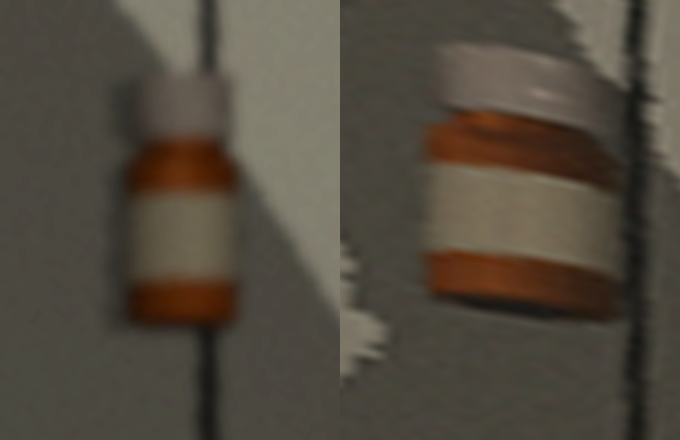

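Top view: vial is about 9.3 mm short of the line, yaw about -0.5°, nearly parallel. Final stroke: finger travel about 18.6 mm.

Call:
{"api": "servo_tool", "payload": {
  "deltas": [
    {"tx": 0, "ty": 30, "tz": 0, "ax": 0, "ay": 0, "az": 0, "claw": 30},
    {"tx": 0, "ty": 60, "tz": 0, "ax": 0, "ay": 0, "az": 0, "claw": 30},
    {"tx": -15, "ty": 90, "tz": 0, "ax": 0, "ay": 0, "az": 0, "claw": 30},
    {"tx": -35, "ty": 120, "tz": 0, "ax": 0, "ay": 0, "az": 0, "claw": 30},
    {"tx": -55, "ty": 145, "tz": 20, "ax": 0, "ay": 0, "az": 0, "claw": 30},
    {"tx": -75, "ty": 170, "tz": 40, "ax": 0, "ay": 0, "az": 0, "claw": 30},
    {"tx": -95, "ty": 195, "tz": 65, "ax": 0, "ay": 0, "az": 0, "claw": 30},
    {"tx": -113, "ty": 220, "tz": 90, "ax": 0, "ay": 0, "az": 0, "claw": 30},
    {"tx": -113, "ty": 220, "tz": 115, "ax": 0, "ay": 0, "az": 0, "claw": 30},
    {"tx": -113, "ty": 220, "tz": 135, "ax": 0, "ay": 0, "az": 0, "claw": 30},
    {"tx": -113, "ty": 220, "tz": 140, "ax": 0, "ay": 0, "az": 0, "claw": 30},
    {"tx": -113, "ty": 220, "tz": 140, "ax": 0, "ay": 0, "az": 0, "claw": 30}
  ]
}}

```text
time_s: 11.45
tcp_pos: [0.5378, -0.128, 0.0539]
ee_rot: [[-0.983, -0.184, -0.004], [-0.184, 0.983, -0.0], [0.004, 0.001, -1.0]]
wrist_force: [1.2, -0.5, -0.2]
gripper_width: 0.35
gripper_force: 0.0
```

```bash
python3 st.py -15.5 -46 36
```

```text
t 11.45 tcp [ 0.5378 -0.128   0.0539] across,along -20.6 -45.2 yaw_vs_line 0.05 F [ 1.2  -0.51 -0.19] w 0.35026417014729017
tool delta [-5.2 -0.8 17.8]
```

Call:
{"api": "servo_tool", "payload": {
  "deltas": [
    {"tx": -2, "ty": 0, "tz": 6, "ax": 0, "ay": 0, "az": 0, "claw": 30},
    {"tx": -2, "ty": 0, "tz": 12, "ax": 0, "ay": 0, "az": 0, "claw": 30},
    {"tx": -2, "ty": 0, "tz": 16, "ax": 0, "ay": 0, "az": 0, "claw": 30},
    {"tx": -2, "ty": 0, "tz": 18, "ax": 0, "ay": 0, "az": 0, "claw": 30},
    {"tx": -2, "ty": 0, "tz": 19, "ax": 0, "ay": 0, "az": 0, "claw": 30},
    {"tx": -2, "ty": 0, "tz": 20, "ax": 0, "ay": 0, "az": 0, "claw": 30},
    {"tx": -2, "ty": 0, "tz": 20, "ax": 0, "ay": 0, "az": 0, "claw": 30}
  ]
}}

```text
time_s: 12.03
tcp_pos: [0.5424, -0.1287, 0.0363]
ee_rot: [[-0.983, -0.183, 0.003], [-0.183, 0.983, -0.0], [-0.003, -0.001, -1.0]]
wrist_force: [-0.4, 1.5, 3.3]
gripper_width: 0.345
gripper_force: 1.8
```

Call:
{"api": "servo_tool", "payload": {
  "deltas": [
    {"tx": -1, "ty": 0, "tz": 0, "ax": 0, "ay": 0, "az": 0, "claw": 30},
    {"tx": -3, "ty": 0, "tz": 0, "ax": 0, "ay": 0, "az": 0, "claw": 30},
    {"tx": -6, "ty": 0, "tz": 0, "ax": 0, "ay": 0, "az": 0, "claw": 30},
    {"tx": -9, "ty": 0, "tz": 0, "ax": 0, "ay": 0, "az": 0, "claw": 30},
    {"tx": -12, "ty": 0, "tz": 0, "ax": 0, "ay": 0, "az": 0, "claw": 30},
    {"tx": -14.5, "ty": 0, "tz": 0, "ax": 0, "ay": 0, "az": 0, "claw": 30},
    {"tx": -16.5, "ty": 0, "tz": 0, "ax": 0, "ay": 0, "az": 0, "claw": 30},
    {"tx": -18, "ty": 0, "tz": 0, "ax": 0, "ay": 0, "az": 0, "claw": 30},
    {"tx": -18.5, "ty": 0, "tz": 0, "ax": 0, "ay": 0, "az": 0, "claw": 30},
    {"tx": -18.5, "ty": 0, "tz": 0, "ax": 0, "ay": 0, "az": 0, "claw": 30},
    {"tx": -18.5, "ty": 0, "tz": 0, "ax": 0, "ay": 0, "az": 0, "claw": 30}
  ]
}}

```text
time_s: 12.95
tcp_pos: [0.5607, -0.1252, 0.0363]
ee_rot: [[-0.983, -0.183, 0.003], [-0.183, 0.983, -0.0], [-0.003, -0.001, -1.0]]
wrist_force: [-0.6, 1.1, 5.0]
gripper_width: 0.346
gripper_force: 2.8
```

Call:
{"api": "servo_tool", "payload": {
  "deltas": [
    {"tx": 0, "ty": 0, "tz": -4, "ax": 0, "ay": 0, "az": 0, "claw": 30},
    {"tx": 0, "ty": 0, "tz": -20, "ax": 0, "ay": 0, "az": 0, "claw": 30},
    {"tx": 0, "ty": 0, "tz": -50, "ax": 0, "ay": 0, "az": 0, "claw": 30},
    {"tx": 35, "ty": -25, "tz": -80, "ax": 0, "ay": 0, "az": 0, "claw": 30},
    {"tx": 55, "ty": -50, "tz": -110, "ax": 0, "ay": 0, "az": 0, "claw": 30},
    {"tx": 75, "ty": -75, "tz": -140, "ax": 0, "ay": 0, "az": 0, "claw": 30},
    {"tx": 95, "ty": -100, "tz": -160, "ax": 0, "ay": 0, "az": 0, "claw": 30},
    {"tx": 115, "ty": -130, "tz": -160, "ax": 0, "ay": 0, "az": 0, "claw": 30},
    {"tx": 130, "ty": -160, "tz": -160, "ax": 0, "ay": 0, "az": 0, "claw": 30},
    {"tx": 130, "ty": -190, "tz": -160, "ax": 0, "ay": 0, "az": 0, "claw": 30},
    {"tx": 130, "ty": -220, "tz": -160, "ax": 0, "ay": 0, "az": 0, "claw": 30}
  ]
}}

```text
time_s: 13.87
tcp_pos: [0.4703, -0.367, 0.1957]
ee_rot: [[-0.983, -0.181, 0.0], [-0.181, 0.983, 0.0], [-0.0, 0.0, -1.0]]
wrist_force: [0.0, -0.7, 0.4]
gripper_width: 0.342
gripper_force: 0.0
```

```bash
python3 tr.py; python3 - <<'E'
from h import *
o=[]
for cam in("top","scene"):
    R=rect(cam);a=amber(R);m=a.pop("m");print(cam,a)
    R8=cv2.convertScaleAbs(rect(cam,z=.008)[:,100:],alpha=1.5) if cam=="scene" else cv2.convertScaleAbs(R[:,100:],alpha=1.5)
    if cam=="top": cv2.line(R8,(220,0),(220,439),(255,0,0),1)
    o.append(R8)
cv2.imwrite("pics/r3.png",np.hstack(o))
for l in("small_vial","jar","dropper","slide_box"):print(l,[(np.round(w("scene",d["xyz"]),3).tolist(),round(d["confidence"],2)) for d in recognise(l,"scene")[:2]])
E
```

```text
scene 0.56 587 1.1 -47.8
top 0.62 405 -0.5 -42.7
top {'along': array([-59.75, -14.5 ]), 'across_at_mid': np.float64(0.49), 'yaw_deg': np.float64(-0.97), 'width': np.float64(24.75)}
scene {'along': array([-66.25, -20.  ]), 'across_at_mid': np.float64(-3.93), 'yaw_deg': np.float64(-2.93), 'width': np.float64(34.75)}
small_vial [([0.607, -0.022, 0.018], 0.67)]
jar [([0.641, -0.257, 0.05], 0.96)]
dropper [([0.427, 0.082, 0.043], 0.8)]
slide_box [([0.607, -0.024, 0.018], 0.27)]
```

View pics/r3.png

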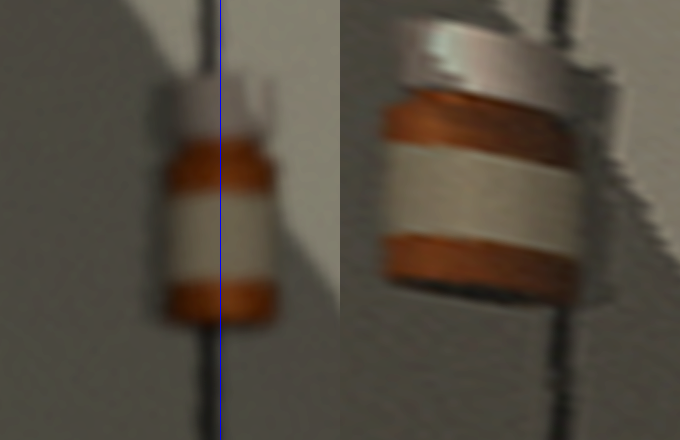

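The vial lies centred on the line: top view puts its middle within 0.5 mm and its yaw within about 1°. The small vial, jar and dropper read as before, and the arm is clear, so I'm handing in.

```bash
python3 -c "
from station import *
print(finish_job())"
```

```text
the job is handed in; nothing more can be done
None
```

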